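# Lay a standing carton down in the taped bay

## Robot

A 6-joint arm with a two-finger parallel gripper is mounted at the origin on the work surface; the furniture and walls round the work are solid. World frame = base frame: x ahead of the robot, y to its left, z up, the work surface at z = 0. Lengths are in m, angles in degrees, forces in N, time in s.
With the tool pointing down it reaches from about 0.375 to 0.9 m from the base axis. Payload 3.1 kg.
Tool frame: the origin (TCP) lies on the centre line of the jaws, within the pads' length; the fingertips stand 8 mm ahead of it and the grasp point (between the pads) lies 11 mm behind it; y points along the fingers, x is the direction in which the jaws open and shut, and the axes are right-handed (so a half turn about y gives the same grasp; the last joint's range is limited). The gripper opens to 87 mm and grips with 3 to 60 N. Pads are 19 mm wide; open, the fingers measure 117 mm over their backs; the gripper's body (75 mm by 190 mm) begins 51 mm behind the grasp point.
Start: joints at [61.622, 30.224, 82.088, -0, 67.689, -10.227], TCP at [0.195, 0.594, 0.206] pointing down, gripper open.
Joint ranges: [-176.69, 176.69], [-43.24, 126.21], [12.49, 139.97], [-82, 262], [0, 151.66], [-163.58, 163.58]. Speed limits (degrees/s): [159.86, 159.86, 180, 180, 180, 180].

## Interface

Orientations are given as a 3x3 rotation matrix whose columns are the frame's x, y, z axes.
In Python, from rig import read_state, imaging, job, spotter gives the robot as it stands.
- The arm moves only by the tool apply_moves, never from a script. Its argument "steps" is a list of rows, each an object of numbers: "x", "y", "z": the shift along the world's x, y, z in mm; "spin": the turn about the world's z in rad. In form: [{"x": .., "y": .., "z": .., "spin": ..}, ...]. A call has 1 to 12 rows; each row shifts and turns the pose as measured when the row begins; what a row does not reach is not made up. A row lasts 1/10 s, in which the tool goes at most 50 mm and 8.59 degrees, less where a joint would pass 70% of its speed; a pose out of reach is approached as far as the arm can. A call is refused whole if a number of a shift passes 50 or a number of a turn 0.15, either way. A call with a gripper value outside its range is refused whole. "grip" is the finger opening in mm, from 0 to 87, set as the call begins (left out, the last holds). The fingers move at their own pace and stop on an object; the grip force is fixed at half the most. Time passes only in rows, so rows that do not move let the fingers close. It gives the time, the measured TCP pose, the force and the opening at its end, in the units of the state.
- read_state(): the state, without advancing time (a new reading comes with each control period).
- imaging.capture(name): name is "side" or "top" or "wrist"; returns the picture (400x640x3 uint8, red, green, blue); there is no depth.
- imaging.camera_params(name): a dict with "fov_y" (degrees; the focal length in pixels is half the picture's height over the tangent of half this angle, whatever the lens; pixels are square), "cx", "cy" (the principal point, pixels), "dist" ([k1, k2, p1, p2, k3] as OpenCV has them; the pictures are not rectified), "R" (3x3) and "t" (3): a world point X has camera coordinates R X + t. Camera axes: x right, y down, z forward; pixel columns grow to the right and rows downward; lengths in m; the calibration is good to about 2 mm. A picture is of the moment at which its call begins: read the wrist's pose just before it. camera_params takes no time and is no camera call; for the wrist camera it gives the pose at the moment of the call.
- job.hand_in(): hands the job in, once; it reports no verdict.
Trained networks look in the newest picture that a camera, given by its name, has taken for a name from the list of things; names that differ only in an ending like _2 or _b are one class to them, and where a whole thing is asked for, a point or a joint stands for the part that bears it (a point fixed in the world has none). Each returns a list of dicts, best first, with "score" (0 to 1); they miss things now and then, are a little off and sometimes report something else, mostly with a low value. They report only what shows in the picture. A call takes as long as a camera call.
- spotter.cut_out(name, camera): "mask" (400x640 bool, what is visible of it) and "rect" ([left, top, width, height] in pixels, round what is visible of it).
The state is a dict: "time_s": time; "joint_positions": joint angles; "qvel": joint speeds; "tau": joint torques, N m; "position": TCP position; "tcp_rot": TCP orientation; "force": force on the tool from outside, world axes, zero at the start; "moment": the same for the moment, N m; "opening": opening from 0.0 (shut) to 1.0 (fully open).
Only numpy, scipy, OpenCV 4.12 (cv2) and the standard library are available. Lean on these libraries where they do the work, as an engineer would, in place of code of your own. Each camera call takes 0.05 s, during which the arm holds its last target.

## Task

Without picking anything up, push the orange-banded carton low down so that it slides, still standing upright, towards the yellow taped bay until the whole leading edge of its foot has crossed the middle of the tape line nearest to it. Then push it near its top so that it tips over into the bay and comes to rest lying flat, label up, its top end towards the far tape line, wholly within the yellow outline (lying over the tape is fine, beyond its outer edge is not). Leave everything else on the bench where it is, and take the fingers away from the carton at the end.

Things in the scene. Friction and masses are not known exactly. Their poses are not given: they have to be found in the camera images.
- orange_carton: White carton, orange band near its top and stripe across the top, 0.11 to 0.22 kg, loose, upright, 50 (x) x 84 (y) x 120 (z) mm. Origin: centre of underside; +z to its top; -x face has the label; +x face is nearest the bay, 35 to 60 mm short of the bay's inside, square to it within 0.1 rad. Slides if pushed only below 30 mm height, tips over its lower +x edge if pushed above 60; falls once leaned 0.4 rad.
- foot_left (a point): Lower corner of the orange carton's +x (bay-side) face, at its +y end: (25, 42, 0) mm in the carton's frame. Leading foot edge = line foot_left to foot_right.
- foot_right (a point): Lower corner of the same face, at its -y end: (25, -42, 0) mm in the carton's frame.
- top_left (a point): Upper corner of the same face, at its +y end: (25, 42, 120) mm in the carton's frame.
- top_right (a point): Upper corner of the same face, at its -y end: (25, -42, 120) mm in the carton's frame. When the carton lies tipped over, these four corners are its outline on the bench.
- bay: Rectangle of flat yellow tape on the bench (no height, nothing to bump into) with an arrowhead inside. Origin: its centre, on the bench. Its +x points along its long side, roughly to the robot's right (within 0.3 rad): the way the carton is slid and tipped, and the way the arrow points. Inside 165 (x) x 130 (y) mm; tape 12 mm wide all round, so 189 x 154 mm over the outer edges.
- bay_near_line (a point): Middle of the bay's tape line nearest the standing carton (its left-hand end as the robot sees it), on the tape's centre: (-88.5, 0, 0) mm in the bay's frame. The line runs along the bay's y.
- green_carton: Bystander: same carton in green, standing, 50 x 84 x 120 mm, origin at the centre of its underside. Leave alone.
- brown_bottle: Bystander: brown bottle with white cap, diameter 60, height 135 mm, origin at its underside. Leave alone.
- small_bottle: Bystander: small white bottle with red cap, diameter 45, height 88 mm, origin at its underside. Leave alone.
- tip_box: Bystander: clear box of pipette tips, 71 x 123 x 69 mm, origin at its underside. Leave alone.
- timer: Bystander: white bench timer with three keys, 58 x 66 x 18 mm, origin at its underside. Leave alone.
- tube_tray: Bystander: white foam tray of sample tubes, 80 x 146 x 98 mm, origin at its underside. Leave alone.
- marker: Bystander: black-capped marker lying down, 17 x 135 x 16 mm, origin at its underside. Leave alone.

How it is judged:
By the outcome, as a careful person would: the job done as asked, in the order asked, and still so for the second after the job is handed in, with the robot touching nothing.
It also fails if it takes over 45 s, if anything falls off the work surface, if the arm or the gripper's body presses on something with over 40 N, if the wrist force passes 120 N, or if a joint passes its speed limit or range.

## Working session

There is one attempt and no reset: what is moved stays moved. The work goes in short steps, Python scripts to look and compute and a tool call to move; the robot and the scene stay as the last step left them, time stands still between calls to the robot, and variables do not carry over. Pictures are saved under pics/ and viewed, and the job is handed in when it is done.

Besides the shell and the picture viewer there is one more tool, called after "Request:" as name(argument=value, ...), one argument or row to a line, values as JSON. apply_moves: Moves the arm, as the interface text tells. Its arguments: {"type":"object","properties":{"steps":{"type":"array"},"grip":{"type":"number"}},"required":["steps"]}

```bash
mkdir -p pics
python3 - <<'E'
from rig import read_state, imaging, job, spotter
import cv2,numpy as np
s=read_state();print(s)
for n in ["side","top","wrist"]:
    p=imaging.camera_params(n);print(n,p)
    cv2.imwrite(f"pics/a_{n}.png",imaging.capture(n)[:,:,::-1])
E
```

```text
{'time_s': 0.0, 'joint_positions': array([ 6.16204833e+01,  3.02779206e+01,  8.21576203e+01, -5.01264980e-04,
        6.76900013e+01, -1.02265200e+01]), 'qvel': array([ 0.04238297, -0.02342686,  0.02457451, -0.08741957, -0.00559862,
        0.02227253]), 'tau': array([ 8.24344243e-04, -4.40035915e+01, -1.76596177e+01,  6.35028072e-02,
        5.80092939e-02, -1.37900233e-04]), 'position': array([0.19430926, 0.59320119, 0.20457605]), 'tcp_rot': array([[ 3.11551212e-01, -1.03434077e-03, -9.50228800e-01],
       [ 9.50226913e-01, -1.93163746e-03,  3.11552695e-01],
       [-2.15774920e-03, -9.99997599e-01,  3.81054450e-04]]), 'force': array([0.3986219 , 0.17563855, 0.3660631 ]), 'moment': array([0.04965023, 0.04883761, 0.03326679]), 'opening': 1.0021095071043895}
side {'fov_y': 51.59927730217705, 'cx': 313.77443813722556, 'cy': 199.31974510607705, 'dist': array([0.00055679, 0.        , 0.        , 0.        , 0.        ]), 'R': array([[ 0.93554301, -0.35314409, -0.00696616],
       [-0.1983337 , -0.50889817, -0.83766724],
       [ 0.29227217,  0.78505535, -0.5461365 ]]), 't': array([-0.48536595,  0.17072432,  1.00517906])}
top {'fov_y': 52.13422579079254, 'cx': 322.0148503553037, 'cy': 196.19744852634494, 'dist': array([-0.08247979,  0.        ,  0.        ,  0.        ,  0.        ]), 'R': array([[ 0.00368861, -0.99996959,  0.00687115],
       [-0.98809461, -0.00470146, -0.15377558],
       [ 0.15380321, -0.00622213, -0.98808191]]), 't': array([-0.01638166,  0.49668882,  1.10493787])}
wrist {'fov_y': 63.92178149370923, 'cx': 326.02822319330784, 'cy': 202.30619462810682, 'dist': array([-0.00323656,  0.        ,  0.        ,  0.        ,  0.        ]), 'R': array([[ 0.31237679,  0.94995678, -0.00168935],
       [ 0.91332161, -0.2998399 ,  0.27557153],
       [ 0.26127451, -0.08762507, -0.96127908]]), 't': array([-0.6253284 , -0.03208808,  0.39171735])}
```

View pics/a_side.png

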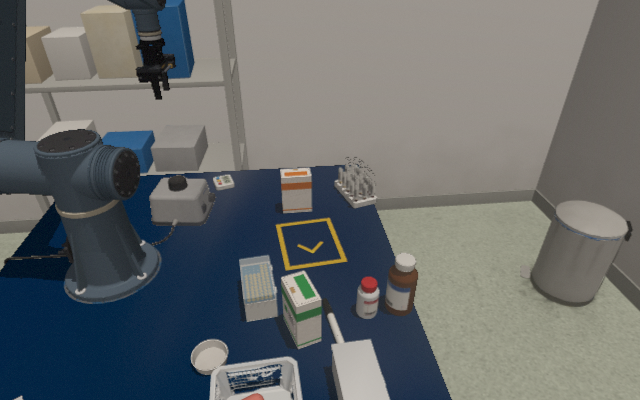

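View pics/a_top.png

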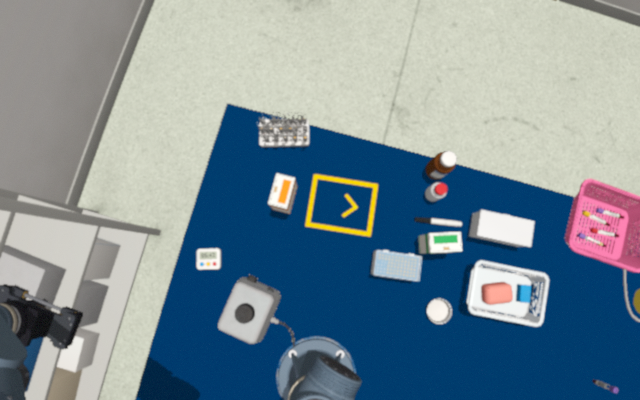

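View pics/a_wrist.png

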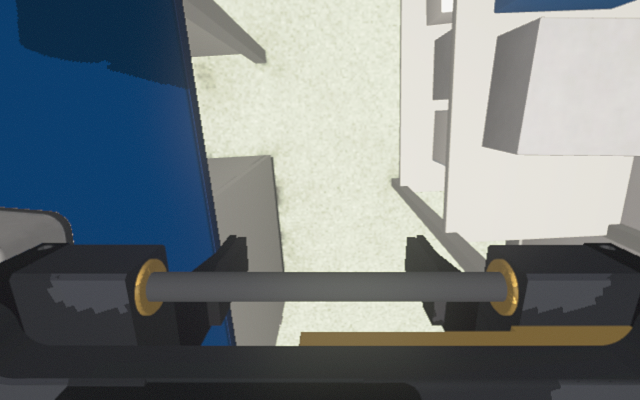

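The side view shows the carton at about (296,190) and the bay at about (311,243). In the top view the carton is at (283,193) and the bay at (342,206), with the arrow pointing right (world -y). Next I'll measure both.

```bash
cat > h.py <<'E'
from rig import read_state, imaging, job, spotter
import cv2,numpy as np
from scipy.optimize import least_squares, minimize
def cam(n):
    p=imaging.camera_params(n);f=200/np.tan(np.radians(p['fov_y']/2))
    K=np.array([[f,0,p['cx']],[0,f,p['cy']],[0,0,1]]);return K,p['dist'],p['R'],p['t']
def proj(c,X):
    K,d,R,t=c;return cv2.projectPoints(np.asarray(X,float).reshape(-1,3),cv2.Rodrigues(R)[0],t,K,d)[0].reshape(-1,2)
def back(c,uv,z=0):
    K,d,R,t=c;n=cv2.undistortPoints(np.asarray(uv,float).reshape(-1,1,2),K,d).reshape(-1,2)
    r=np.c_[n,np.ones(len(n))]@R;o=-R.T@t;s=(z-o[2])/r[:,2];return o+s[:,None]*r
def yellow(img):
    h=cv2.cvtColor(img,cv2.COLOR_RGB2HSV);return cv2.inRange(h,(20,130,120),(32,255,255))>0
def rect(x,y,a,lx,ly,z=0):
    c,s=np.cos(a),np.sin(a);P=np.array([[1,1],[1,-1],[-1,-1],[-1,1]])*[lx/2,ly/2]
    return np.c_[P@np.array([[c,s],[-s,c]])+[x,y],np.full(4,z)]
def softpoly(shape,polys,S=8):
    m=np.zeros((shape[0]*1,shape[1]*1),np.float32)
    return m
def render(c,X,hull=True,up=4):
    m=np.zeros((400*up,640*up),np.uint8);p=(proj(c,X)+.5)*up
    cv2.fillConvexPoly(m,np.round((cv2.convexHull(p.astype(np.float32)) if hull else p)*16-8).astype(np.int32),255,shift=4)
    return cv2.resize(m,(640,400),interpolation=cv2.INTER_AREA)/255.
def box(x,y,a,h=.12):
    return np.r_[rect(x,y,a,.05,.084),rect(x,y,a,.05,.084,h)]
E
python3 - <<'E'
from h import *
B={};C={}
for n in ["top","side"]:
    im=imaging.capture(n);c=cam(n);m=yellow(im);
    r=spotter.cut_out("bay",n);q=spotter.cut_out("orange_carton",n)
    print(n,[(round(k['score'],2),k['rect']) for k in r],[(round(k['score'],2),k['rect']) for k in q])
    if r: L,T,W,H=map(int,r[0]['rect']); mm=np.zeros_like(m);mm[T-4:T+H+4,L-4:L+W+4]=1
    # yellow components: largest
    k,l,st,_=cv2.connectedComponentsWithStats((m&mm).astype(np.uint8),connectivity=8)
    print(st[1:])
    i=1+np.argmax(st[1:,4]);B[n]=(c,l==i);C[n]=(c,q[0]['mask'])
    np.save(f"m_{n}.npy",q[0]['mask'])
def fit(f,ns,x0):
    best=minimize(f,x0,args=(ns,),method='Nelder-Mead',options=dict(initial_simplex=np.array([x0]+[np.array(x0)+d for d in np.diag([.01,.01,.1])]),xatol=1e-5,fatol=1e-3,maxiter=400))
    return best.x,best.fun
def fb(v,ns):
    e=0
    for n in ns:
        c,m=B[n];e+=np.abs(render(c,rect(*v,.189,.154))-render(c,rect(*v,.165,.130))-m).sum()
    return e
def fc(v,ns):
    return sum(np.abs(render(C[n][0],box(*v))-C[n][1]).sum() for n in ns)
b0=back(B["top"][0],[[342,206]])[0];c0=back(C["top"][0],[[283,193]],.06)[0]
for ns in (["top"],["side"],["top","side"]):
    print(ns,"bay",fit(fb,ns,[b0[0],b0[1],-1.65]),"carton",fit(fc,ns,[c0[0],c0[1],-1.65]))
for n in B: print(n,B[n][1].sum(),C[n][1].sum())
for nm in ["green_carton","tube_tray","timer","small_bottle","tip_box"]:
    r=spotter.cut_out(nm,"top")
    if r: L,T,W,H=r[0]['rect'];print(nm,r[0]['score'],r[0]['rect'],back(B["top"][0],[[L,T],[L+W,T+H]],.05))
E
```

```text
top [(0.91, [306.4, 176.2, 71.8, 58.7])] [(0.82, [266.7, 173.3, 32.1, 37.7])]
[[ 305  174   73   63 1073]
 [ 342  194   16   23  120]]
side [(0.86, [279.0, 217.9, 68.5, 50.6])] [(0.68, [280.0, 168.4, 34.9, 44.1]), (0.25, [277.3, 219.2, 70.5, 50.4])]
[[276 218  71  52 747]
 [298 242  25  11  86]]
['top'] bay (array([ 0.47855333, -0.07119368, -1.72464606]), np.float64(173.50980392156862)) carton (array([ 0.49728078,  0.09030204, -1.79678034]), np.float64(39.56078431372549))
['side'] bay (array([ 0.47905533, -0.06949222, -1.72780159]), np.float64(98.42745098039217)) carton (array([ 0.49938259,  0.09460444, -1.804716  ]), np.float64(58.368627450980384))
['top', 'side'] bay (array([ 0.47889168, -0.07067907, -1.72878501]), np.float64(289.121568627451)) carton (array([ 0.49806593,  0.09092309, -1.80433664]), np.float64(117.84313725490196))
top 1073 807
side 747 1334
green_carton 0.58 [420.1, 232.2, 42.7, 24.0] [[ 0.3960434  -0.2843239   0.05      ]
 [ 0.33013795 -0.4012217   0.05      ]]
tube_tray 0.62 [257.0, 117.6, 52.1, 33.2] [[0.72201127 0.17293661 0.05      ]
 [0.62431843 0.02267721 0.05      ]]
timer 0.87 [195.1, 248.2, 26.6, 20.5] [[0.34942272 0.33224684 0.05      ]
 [0.29485272 0.2568664  0.05      ]]
small_bottle 0.82 [428.2, 184.0, 16.7, 18.9] [[ 0.53096642 -0.31164245  0.05      ]
 [ 0.47767797 -0.35689486  0.05      ]]
tip_box 0.98 [373.1, 253.3, 49.6, 28.7] [[ 0.33847109 -0.15371217  0.05      ]
 [ 0.26109517 -0.28775425  0.05      ]]
```

Run:
```python
from h import *
s=read_state();K,d,R,t=c=cam("wrist");T=s['tcp_rot'];p=s['position']
print("cam in tool mm",T.T@(-R.T@t-p)*1000,"fwd in tool",T.T@R[2],"down in tool",T.T@R[1])
for sx in(-1,1):
  for yy in (8,-11,-60): print(sx,yy,proj(c,p+T@np.array([sx*.0435,yy/1000,0])))
im=cv2.imread("pics/a_side.png");cv2.imwrite("pics/b.png",cv2.resize(im[0:110,90:230],None,fx=5,fy=5,interpolation=cv2.INTER_CUBIC))
```

```text
cam in tool mm [   1.3944777  -179.65118092   76.47188258] fwd in tool [-6.87345366e-06  9.61193642e-01 -2.75874578e-01] down in tool [-8.70948059e-04 -2.75874479e-01 -9.61193276e-01]
-1 8 [[254.64293384 236.9459213 ]]
-1 -11 [[247.53983215 249.5653735 ]]
-1 -60 [[220.44576436 297.71222981]]
1 8 [[393.0430057  236.82615306]]
1 -11 [[399.72660278 249.43408411]]
1 -60 [[425.2214172  297.53833963]]
```

View pics/b.png

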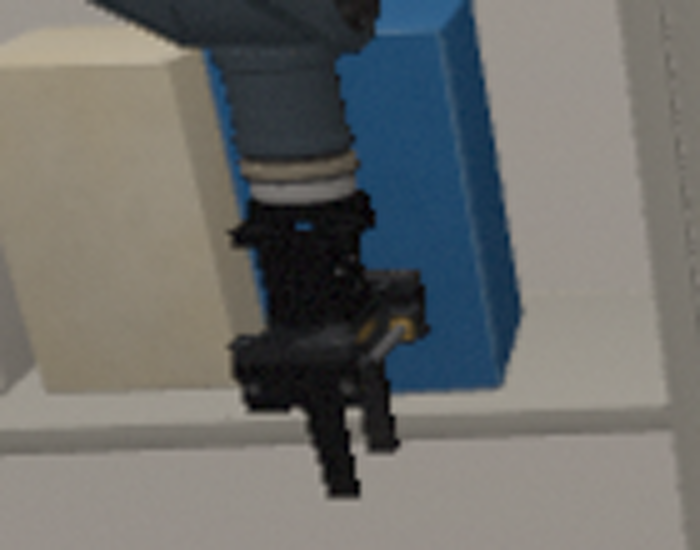

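Request:
apply_moves(
  steps=[
    {"x": 30, "y": -30, "z": 20, "spin": -0.14},
    {"x": 30, "y": -30, "z": 20, "spin": -0.14},
    {"x": 30, "y": -30, "z": 10, "spin": -0.14},
    {"x": 30, "y": -30, "z": 10, "spin": -0.14},
    {"x": 30, "y": -30, "spin": -0.14},
    {"x": 30, "y": -30, "spin": -0.14},
    {"x": 30, "y": -30, "spin": -0.14},
    {"x": 30, "y": -30, "spin": -0.14},
    {"x": 30, "y": -30, "spin": -0.14},
    {"x": 20, "y": -20, "spin": -0.14},
  ],
  grip=40,
)

```text
invalid input at $.steps[4]: expected keys x, y, z, spin
```

Request:
apply_moves(
  steps=[
    {"x": 30, "y": -30, "z": 20, "spin": -0.14},
    {"x": 30, "y": -30, "z": 20, "spin": -0.14},
    {"x": 30, "y": -30, "z": 10, "spin": -0.14},
    {"x": 30, "y": -30, "z": 10, "spin": -0.14},
    {"x": 30, "y": -30, "z": 0, "spin": -0.14},
    {"x": 30, "y": -30, "z": 0, "spin": -0.14},
    {"x": 30, "y": -30, "z": 0, "spin": -0.14},
    {"x": 30, "y": -30, "z": 0, "spin": -0.14},
    {"x": 30, "y": -30, "z": 0, "spin": -0.14},
    {"x": 20, "y": -20, "z": 0, "spin": -0.14},
  ],
  grip=40,
)

```text
time_s: 1.7
position: [0.4913, 0.2954, 0.2693]
tcp_rot: [[0.981, 0.008, 0.192], [-0.192, 0.003, 0.981], [0.007, -1.0, 0.005]]
force: [-0.3, -0.3, -0.0]
opening: 0.464
```

Run:
```python
from h import *
s=read_state();print(s['position'],s['tcp_rot'],s['time_s'],s['joint_positions'])
for n in["side","top","wrist"]:
  im=imaging.capture(n)[:,:,::-1]; cv2.imwrite(f"pics/c_{n}.png",im)
  u=proj(cam(n),s['position'])[0].astype(int);print(n,u)
  if n!="wrist":
    y0=max(0,u[1]-70);x0=max(0,u[0]-70)
    cv2.imwrite(f"pics/cz_{n}.png",cv2.resize(im[y0:y0+110,x0:x0+140],None,fx=5,fy=5,interpolation=cv2.INTER_CUBIC))
```

```text
[0.49134413 0.29535283 0.26925414] [[ 0.98129804  0.00796856  0.19232958]
 [-0.19236036  0.0032889   0.98131884]
 [ 0.00718714 -0.99996284  0.00476023]] 1.7 [1.98335283e+01 2.20679842e+01 8.55693678e+01 2.35231545e-02
 7.18692253e+01 3.09161788e+01]
side [269  97]
top [185 182]
wrist [328 244]
```

View pics/cz_side.png

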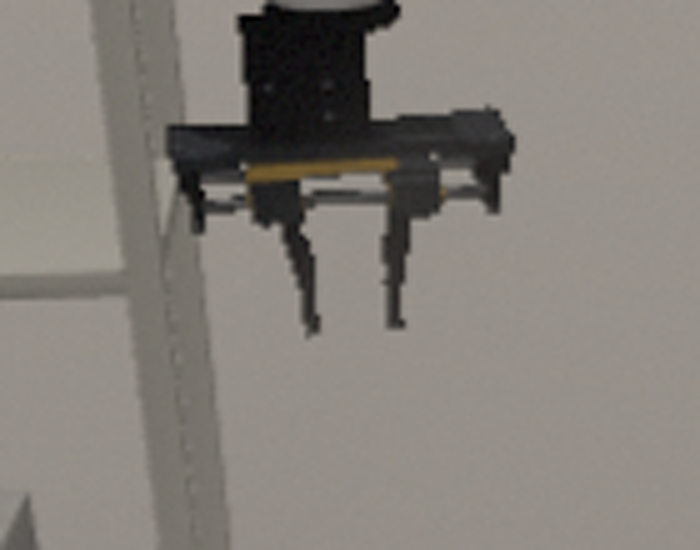

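View pics/c_wrist.png

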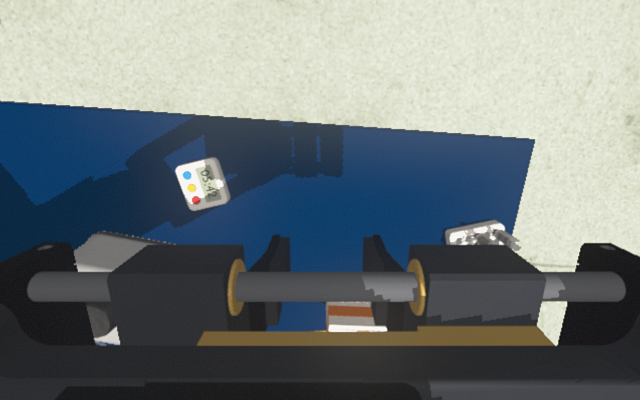

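View pics/cz_top.png

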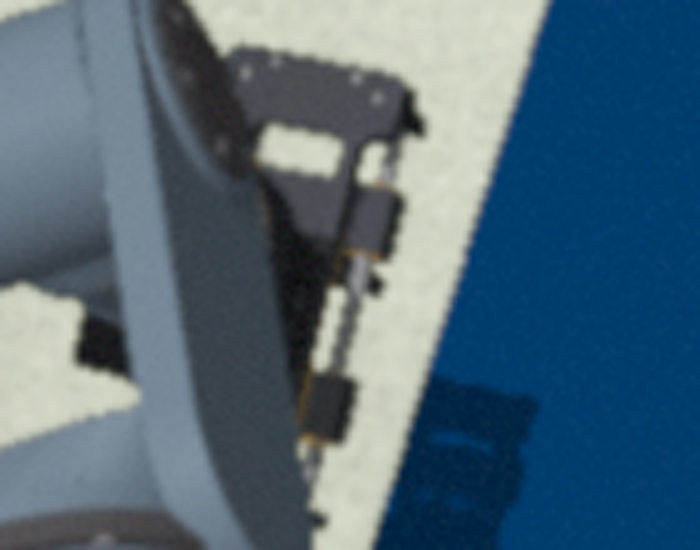

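Run:
```python
from h import *
s=read_state();T=s['tcp_rot'];p=s['position']
for n in["side","top","wrist"]:
  c=cam(n); u=proj(c,p)[0].astype(int); im=cv2.imread(f"pics/c_{n}.png")
  y0=max(0,u[1]-70);x0=max(0,u[0]-70);k=5
  if n=="wrist":y0=x0=0;k=1
  print(n)
  def P(v): return (proj(c,p+T@(np.array(v)/1000.))[0]-[x0,y0])*k
  for v in [(35,8,0),(30,8,0),(20,8,0),(-20,8,0),(30,-62,-30),(30,-62,-15),(30,-62,0),(30,-62,15),(30,-62,30),(95,-90,-37),(95,-90,0),(95,-90,37),(95,-90,75),(95,-90,-75)]: print(v,P(v).round())
```

```text
side
(35, 8, 0) [410. 363.]
(30, 8, 0) [402. 364.]
(20, 8, 0) [385. 365.]
(-20, 8, 0) [319. 370.]
(30, -62, -30) [400. 263.]
(30, -62, -15) [398. 255.]
(30, -62, 0) [395. 247.]
(30, -62, 15) [393. 240.]
(30, -62, 30) [390. 232.]
(95, -90, -37) [514. 210.]
(95, -90, 0) [504. 192.]
(95, -90, 37) [495. 175.]
(95, -90, 75) [486. 158.]
(95, -90, -75) [524. 229.]
top
(35, 8, 0) [379. 282.]
(30, 8, 0) [376. 292.]
(20, 8, 0) [371. 313.]
(-20, 8, 0) [350. 398.]
(30, -62, -30) [393. 271.]
(30, -62, -15) [359. 264.]
(30, -62, 0) [325. 258.]
(30, -62, 15) [292. 251.]
(30, -62, 30) [258. 245.]
(95, -90, -37) [427. 108.]
(95, -90, 0) [341.  92.]
(95, -90, 37) [257.  77.]
(95, -90, 75) [171.  61.]
(95, -90, -75) [515. 125.]
wrist
(35, 8, 0) [383. 238.]
(30, 8, 0) [375. 238.]
(20, 8, 0) [359. 238.]
(-20, 8, 0) [295. 238.]
(30, -62, -30) [395. 361.]
(30, -62, -15) [397. 332.]
(30, -62, 0) [399. 302.]
(30, -62, 15) [402. 269.]
(30, -62, 30) [404. 235.]
(95, -90, -37) [586. 433.]
(95, -90, 0) [611. 349.]
(95, -90, 37) [641. 247.]
(95, -90, 75) [678. 118.]
(95, -90, -75) [565. 505.]
```

View pics/c_top.png

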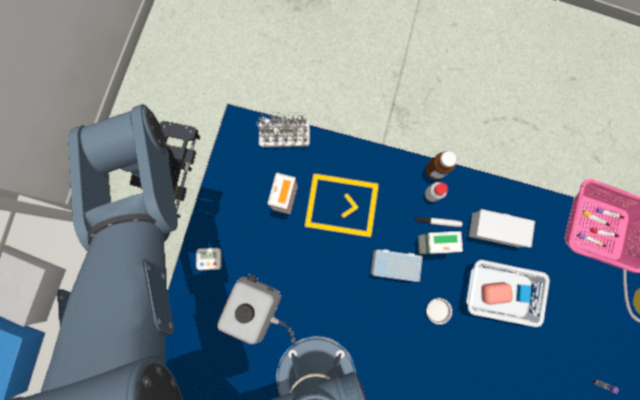

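The gripper body is 75 mm deep and centred on the fingers. It starts only 70 mm above the tips, so with the tool vertical the body would hit the 120 mm carton before the fingers could reach it low down. I need a tilted tool, so I'll check what the arm does to orientation near its reach limit, in free space up high.

Request:
apply_moves(
  steps=[
    {"x": 0, "y": 0, "z": 50, "spin": 0},
    {"x": 0, "y": 0, "z": 50, "spin": 0},
    {"x": 0, "y": 0, "z": 50, "spin": 0},
    {"x": 0, "y": 0, "z": 50, "spin": 0},
    {"x": 0, "y": 0, "z": 50, "spin": 0},
    {"x": 0, "y": 0, "z": 50, "spin": 0},
    {"x": 0, "y": 0, "z": 50, "spin": 0},
    {"x": 0, "y": 0, "z": 50, "spin": 0},
  ],
)

```text
time_s: 2.65
position: [0.4719, 0.3007, 0.6644]
tcp_rot: [[0.987, -0.021, 0.161], [-0.161, -0.001, 0.987], [-0.02, -1.0, -0.004]]
force: [1.3, 0.2, 0.4]
opening: 0.461
```

Run:
```python
from h import *
s=read_state();print(s['position'],s['tcp_rot'],s['time_s'],s['joint_positions'])
```

```text
[0.47194901 0.30065992 0.66443041] [[ 9.86724282e-01 -2.06846785e-02  1.61081768e-01]
 [-1.61133412e-01 -8.43881656e-04  9.86932273e-01]
 [-2.02784428e-02 -9.99785693e-01 -4.16567135e-03]] 2.65 [ 20.83700789  17.368289    34.60294967   0.48536566 129.1526819
  30.41196471]
```

Request:
apply_moves(
  steps=[
    {"x": 0, "y": 0, "z": 40, "spin": 0},
    {"x": 0, "y": 0, "z": 40, "spin": 0},
    {"x": 0, "y": 0, "z": 40, "spin": 0},
    {"x": 0, "y": 0, "z": 40, "spin": 0},
    {"x": 0, "y": 0, "z": 40, "spin": 0},
  ],
)

```text
time_s: 3.15
position: [0.423, 0.2778, 0.7849]
tcp_rot: [[0.99, 0.004, 0.143], [-0.143, 0.021, 0.989], [0.001, -1.0, 0.022]]
force: [1.1, 1.3, 0.6]
opening: 0.462
```

Run:
```python
from h import *
s=read_state();print(s['position'],s['tcp_rot'],s['time_s'],s['joint_positions'])
```

```text
[0.42297565 0.27784801 0.78491923] [[ 0.98970496  0.00439151  0.14305529]
 [-0.14311661  0.02116125  0.98947958]
 [ 0.00131808 -0.99976643  0.02157189]] 3.15 [ 19.94111684  18.68206351  12.48971475   1.99835077 148.16243904
  29.87240586]
```

Request:
apply_moves(
  steps=[
    {"x": -35, "y": -20, "z": 20, "spin": 0},
    {"x": -35, "y": -20, "z": 20, "spin": 0},
    {"x": -35, "y": -20, "z": 20, "spin": 0},
    {"x": -35, "y": -20, "z": 20, "spin": 0},
  ],
)

```text
time_s: 3.55
position: [0.2731, 0.1942, 0.8451]
tcp_rot: [[0.989, 0.046, 0.138], [-0.139, 0.036, 0.99], [0.041, -0.998, 0.042]]
force: [0.1, -0.3, 0.5]
opening: 0.462
```

Run:
```python
from h import *
s=read_state();print(s['position'],s['tcp_rot'],s['time_s'],s['joint_positions'])
```

```text
[0.27313225 0.19421113 0.84509475] [[ 0.98941621  0.04602428  0.137613  ]
 [-0.13929993  0.03569543  0.98960667]
 [ 0.04063378 -0.99830236  0.04172881]] 3.55 [ 14.73424792   2.50680527  22.79225864   2.74962266 151.60060981
  25.15379335]
```

Joint 5 is at its limit and the tool is now tilting. I'll keep going to build up the tilt.

Request:
apply_moves(
  steps=[
    {"x": -20, "y": -10, "z": 50, "spin": 0},
    {"x": -20, "y": -10, "z": 50, "spin": 0},
    {"x": -20, "y": -10, "z": 50, "spin": 0},
    {"x": -20, "y": -10, "z": 50, "spin": 0},
    {"x": -20, "y": -10, "z": 50, "spin": 0},
    {"x": -20, "y": -10, "z": 50, "spin": 0},
  ],
)

```text
time_s: 4.15
position: [0.1668, 0.1595, 0.9048]
tcp_rot: [[0.956, 0.266, 0.122], [-0.149, 0.084, 0.985], [0.252, -0.96, 0.12]]
force: [0.3, 0.5, 0.2]
opening: 0.46
```

Run:
```python
from h import *
s=read_state();print(s['position'],s['tcp_rot'],s['time_s'],s['joint_positions'])
```

```text
[0.16681205 0.15950293 0.90484672] [[ 0.95631107  0.26578107  0.12177669]
 [-0.14887223  0.08422768  0.98526279]
 [ 0.25160723 -0.96034687  0.12011529]] 4.15 [ 12.84469525  -8.40845389  20.63763647   2.77645816 151.60606103
  23.41038982]
```

Request:
apply_moves(
  steps=[
    {"x": 0, "y": 0, "z": 0, "spin": 0.14},
    {"x": 0, "y": 0, "z": 0, "spin": 0.14},
    {"x": 0, "y": 0, "z": 0, "spin": 0.14},
    {"x": 0, "y": 0, "z": 0, "spin": 0.14},
    {"x": 0, "y": 0, "z": 0, "spin": 0.14},
    {"x": 0, "y": 0, "z": 0, "spin": 0.14},
    {"x": 0, "y": 0, "z": 0, "spin": 0.14},
    {"x": 0, "y": 0, "z": 0, "spin": 0.14},
  ],
)

```text
time_s: 4.95
position: [0.1612, 0.1932, 0.8768]
tcp_rot: [[0.495, 0.086, -0.865], [0.81, 0.314, 0.495], [0.314, -0.946, 0.086]]
force: [-0.3, -0.4, -0.2]
opening: 0.46
```

```bash
cat > st.py <<'E'
from h import *
np.set_printoptions(precision=4,suppress=True)
s=read_state();R=s['tcp_rot'];print(s['position'],s['time_s'],s['joint_positions'],s['force'])
print(R, "tip tilt in world deg (x,y):",np.degrees(R[0,1]),np.degrees(R[1,1]),"down in tool x,z:",np.degrees(-R[2,0]),np.degrees(-R[2,2]),"x-angle",np.degrees(np.arctan2(R[1,0],R[0,0])))
E
python3 st.py
```

```text
[0.1612 0.1932 0.8768] 4.95 [ -8.6443 -11.7044  31.0633  42.8013 151.5992 -28.5067] [-0.2792 -0.356  -0.1512]
[[ 0.4951  0.0858 -0.8646]
 [ 0.8102  0.3138  0.4951]
 [ 0.3138 -0.9456  0.0859]] tip tilt in world deg (x,y): 4.916470881129004 17.98191454875905 down in tool x,z: -17.981099795076812 -4.91944985982685 x-angle 58.571479331519164
```

Request:
apply_moves(
  steps=[
    {"x": 0, "y": 0, "z": 0, "spin": 0.14},
    {"x": 0, "y": 0, "z": 0, "spin": 0.14},
    {"x": 0, "y": 0, "z": 0, "spin": 0.14},
    {"x": 0, "y": 0, "z": 0, "spin": 0.14},
    {"x": 0, "y": 0, "z": 0, "spin": 0.14},
    {"x": 0, "y": 0, "z": 0, "spin": 0.14},
    {"x": 0, "y": 0, "z": 0, "spin": 0.14},
    {"x": 0, "y": 0, "z": 0, "spin": 0.14},
  ],
)

```text
time_s: 5.75
position: [0.1635, 0.2383, 0.8224]
tcp_rot: [[-0.554, -0.21, -0.806], [0.765, 0.254, -0.592], [0.329, -0.944, 0.02]]
force: [0.4, -0.7, 0.9]
opening: 0.456
```

```bash
python3 st.py
```

```text
[0.1635 0.2383 0.8224] 5.75 [ 10.631   -5.1035  37.9963  37.3059 151.5852 -83.0558] [ 0.3573 -0.6701  0.8598]
[[-0.5535 -0.2103 -0.8058]
 [ 0.765   0.254  -0.5918]
 [ 0.3291 -0.9441  0.0203]] tip tilt in world deg (x,y): -12.048482568693855 14.551066736587206 down in tool x,z: -18.85596499116366 -1.1627809908769058 x-angle 125.8880108521937
```

Request:
apply_moves(
  steps=[
    {"x": 25, "y": -35, "z": 0, "spin": 0},
    {"x": 25, "y": -35, "z": 0, "spin": 0},
    {"x": 25, "y": -35, "z": 0, "spin": 0},
    {"x": 20, "y": -40, "z": 0, "spin": 0},
    {"x": 20, "y": -40, "z": 0, "spin": 0},
    {"x": 10, "y": -40, "z": 0, "spin": 0},
    {"x": 0, "y": -40, "z": 0, "spin": 0},
    {"x": 0, "y": -40, "z": 0, "spin": 0},
    {"x": 0, "y": -40, "z": 0, "spin": 0},
  ],
)

```text
time_s: 6.65
position: [0.2954, -0.0859, 0.7546]
tcp_rot: [[-0.595, -0.147, -0.79], [0.751, 0.249, -0.611], [0.287, -0.957, -0.038]]
force: [0.7, 0.5, 0.2]
opening: 0.466
```

```bash
python3 st.py
```

```text
[ 0.2954 -0.0859  0.7546] 6.65 [ -42.8007    0.9309   43.2789   10.0178  151.5623 -162.6809] [0.7044 0.4704 0.2404]
[[-0.5946 -0.147  -0.7905]
 [ 0.7512  0.249  -0.6114]
 [ 0.2867 -0.9573 -0.0377]] tip tilt in world deg (x,y): -8.420678690170766 14.266530908784583 down in tool x,z: -16.425137179998842 2.157916215385047 x-angle 128.3653041566589
```

Request:
apply_moves(
  steps=[
    {"x": -20, "y": 15, "z": 50, "spin": 0},
    {"x": -20, "y": 15, "z": 50, "spin": 0},
    {"x": -20, "y": 15, "z": 50, "spin": 0},
    {"x": -20, "y": 15, "z": 50, "spin": 0},
  ],
)

```text
time_s: 7.05
position: [0.2534, -0.0223, 0.7859]
tcp_rot: [[-0.597, -0.051, -0.801], [0.781, 0.19, -0.594], [0.182, -0.981, -0.073]]
force: [-0.1, 0.5, -0.2]
opening: 0.461
```

```bash
python3 st.py
```

```text
[ 0.2534 -0.0223  0.7859] 7.05 [ -40.3098   -6.5814   43.6558   13.5554  151.6176 -155.8295] [-0.0677  0.5172 -0.1959]
[[-0.5967 -0.0512 -0.8008]
 [ 0.7815  0.1896 -0.5944]
 [ 0.1823 -0.9805 -0.0731]] tip tilt in world deg (x,y): -2.9346446595018634 10.861010328007913 down in tool x,z: -10.442202601388926 4.187372619457671 x-angle 127.36316542559271
```

Good, the tilt is coming down. Same direction again.

Request:
apply_moves(
  steps=[
    {"x": -10, "y": 0, "z": 50, "spin": 0},
    {"x": -10, "y": 0, "z": 50, "spin": 0},
    {"x": -10, "y": 0, "z": 50, "spin": 0},
    {"x": -10, "y": 0, "z": 50, "spin": 0},
  ],
)

```text
time_s: 7.45
position: [0.2521, 0.0068, 0.8306]
tcp_rot: [[-0.605, 0.075, -0.793], [0.795, 0.112, -0.596], [0.044, -0.991, -0.127]]
force: [-0.8, 0.3, 0.8]
opening: 0.462
```

```bash
python3 st.py
```

```text
[0.2521 0.0068 0.8306] 7.45 [ -36.2017   -8.0108   35.7238   16.4384  151.6188 -148.7889] [-0.8013  0.3382  0.7984]
[[-0.6051  0.075  -0.7926]
 [ 0.7949  0.1118 -0.5963]
 [ 0.0439 -0.9909 -0.1273]] tip tilt in world deg (x,y): 4.295976652319431 6.406517196984417 down in tool x,z: -2.5161645432022715 7.2916249206924 x-angle 127.27830774551204
```

Request:
apply_moves(
  steps=[
    {"x": 0, "y": 0, "z": 0, "spin": -0.14},
    {"x": 0, "y": 0, "z": 0, "spin": -0.14},
    {"x": 0, "y": 0, "z": 0, "spin": -0.14},
    {"x": 0, "y": 0, "z": 0, "spin": -0.14},
    {"x": 0, "y": 0, "z": 0, "spin": -0.14},
  ],
)

```text
time_s: 7.95
position: [0.2414, 0.0179, 0.8394]
tcp_rot: [[0.064, 0.151, -0.986], [0.998, 0.01, 0.066], [0.02, -0.988, -0.15]]
force: [0.2, -0.0, 0.2]
opening: 0.46
```

```bash
python3 st.py
```

```text
[0.2414 0.0179 0.8394] 7.95 [ -30.7249  -10.9049   35.9617    9.1892  147.4003 -108.9132] [ 0.2325 -0.0111  0.2325]
[[ 0.0637  0.1514 -0.9864]
 [ 0.9978  0.0101  0.066 ]
 [ 0.0199 -0.9884 -0.1504]] tip tilt in world deg (x,y): 8.675523862872405 0.578331217088695 down in tool x,z: -1.1429907951456793 8.619324412860907 x-angle 86.34651942775585
```

Request:
apply_moves(
  steps=[
    {"x": -10, "y": 0, "z": 50, "spin": -0.14},
    {"x": -10, "y": 0, "z": 50, "spin": -0.14},
    {"x": -10, "y": 0, "z": 50, "spin": 0},
    {"x": -10, "y": 0, "z": 50, "spin": 0},
  ],
)

```text
time_s: 8.35
position: [0.2248, 0.0342, 0.9021]
tcp_rot: [[0.346, 0.255, -0.903], [0.938, -0.089, 0.335], [0.005, -0.963, -0.27]]
force: [-0.4, 0.1, -0.7]
opening: 0.457
```

```bash
python3 st.py
```

```text
[0.2248 0.0342 0.9021] 8.35 [-21.6011  -8.6162  21.3136   1.3095 151.6258 -90.0653] [-0.4332  0.1125 -0.7017]
[[ 0.3463  0.2551 -0.9028]
 [ 0.9381 -0.0893  0.3346]
 [ 0.0047 -0.9628 -0.2703]] tip tilt in world deg (x,y): 14.617163290791519 -5.118407832510721 down in tool x,z: -0.2701713470343738 15.485043392022243 x-angle 69.73922072700367
```

Request:
apply_moves(
  steps=[
    {"x": -15, "y": 0, "z": 50, "spin": 0},
    {"x": -15, "y": 0, "z": 50, "spin": 0},
    {"x": -15, "y": 0, "z": 50, "spin": 0},
  ],
)

```text
time_s: 8.65
position: [0.2004, 0.0509, 0.9327]
tcp_rot: [[0.347, 0.349, -0.871], [0.938, -0.138, 0.318], [-0.009, -0.927, -0.375]]
force: [-0.3, -0.6, 0.1]
opening: 0.46
```

```bash
python3 st.py
```

```text
[0.2004 0.0509 0.9327] 8.65 [-11.5777  -8.824   15.2666  -7.8322 151.6271 -89.0081] [-0.2965 -0.6362  0.0807]
[[ 0.3466  0.3486 -0.8708]
 [ 0.938  -0.1375  0.3183]
 [-0.0088 -0.9271 -0.3746]] tip tilt in world deg (x,y): 19.971441163278822 -7.878832938781299 down in tool x,z: 0.504617103682036 21.46345340792587 x-angle 69.71923080625173
```

Request:
apply_moves(
  steps=[
    {"x": -20, "y": 0, "z": 50, "spin": 0},
    {"x": -20, "y": 0, "z": 50, "spin": 0},
    {"x": -20, "y": 0, "z": 50, "spin": 0},
  ],
)

```text
time_s: 8.95
position: [0.1478, 0.059, 0.9519]
tcp_rot: [[0.343, 0.419, -0.841], [0.939, -0.163, 0.302], [-0.011, -0.893, -0.45]]
force: [-0.8, 0.3, 0.4]
opening: 0.457
```

```bash
python3 st.py
```

```text
[0.1478 0.059  0.9519] 8.95 [  2.284  -10.7027  12.4903 -22.2213 151.6299 -89.8665] [-0.8143  0.295   0.4395]
[[ 0.3428  0.419  -0.8408]
 [ 0.9394 -0.1631  0.3017]
 [-0.0107 -0.8932 -0.4496]] tip tilt in world deg (x,y): 24.009600767931197 -9.34665018269524 down in tool x,z: 0.6159217953799273 25.757356988151855 x-angle 69.95319100116072
```

Request:
apply_moves(
  steps=[
    {"x": 30, "y": 10, "z": -20, "spin": 0},
    {"x": 30, "y": 10, "z": -25, "spin": -0.05},
    {"x": 30, "y": 10, "z": -30, "spin": -0.1},
    {"x": 25, "y": 10, "z": -35, "spin": -0.1},
    {"x": 25, "y": 10, "z": -35, "spin": -0.1},
    {"x": 25, "y": 10, "z": -35, "spin": -0.1},
    {"x": 25, "y": 10, "z": -35, "spin": -0.1},
    {"x": 25, "y": 10, "z": -35, "spin": -0.1},
    {"x": 25, "y": 10, "z": -35, "spin": -0.1},
    {"x": 25, "y": 10, "z": -35, "spin": -0.1},
  ],
)

```text
time_s: 9.95
position: [0.3833, 0.1615, 0.6474]
tcp_rot: [[0.932, 0.234, -0.278], [0.356, -0.437, 0.826], [0.071, -0.869, -0.49]]
force: [0.7, -0.2, 0.2]
opening: 0.458
```

```bash
python3 st.py
```

```text
[0.3833 0.1615 0.6474] 9.95 [ 29.5579   1.394   63.1201 -32.4397 112.6245  -3.8355] [ 0.654  -0.2016  0.1924]
[[ 0.9316  0.2338 -0.2785]
 [ 0.3565 -0.4366  0.826 ]
 [ 0.0715 -0.8687 -0.4901]] tip tilt in world deg (x,y): 13.393654622730189 -25.01778315311531 down in tool x,z: -4.095769156418411 28.080315757957802 x-angle 20.94143924617427
```

Request:
apply_moves(
  steps=[
    {"x": 13, "y": 3, "z": -35, "spin": -0.05},
    {"x": 13, "y": 3, "z": -35, "spin": -0.05},
    {"x": 13, "y": 3, "z": -35, "spin": -0.05},
    {"x": 13, "y": 3, "z": -35, "spin": -0.05},
    {"x": 13, "y": 3, "z": -35, "spin": -0.05},
    {"x": 13, "y": 3, "z": -35, "spin": -0.05},
    {"x": 13, "y": 3, "z": -35, "spin": -0.05},
    {"x": 13, "y": 3, "z": -35, "spin": -0.05},
    {"x": 13, "y": 3, "z": -35, "spin": -0.05},
  ],
)

```text
time_s: 10.85
position: [0.4986, 0.2035, 0.3366]
tcp_rot: [[0.99, 0.058, 0.129], [-0.086, -0.478, 0.874], [0.113, -0.876, -0.469]]
force: [0.1, -0.5, -0.4]
opening: 0.462
```

```bash
python3 st.py
cat > fr.py <<'E'
from h import *
np.set_printoptions(precision=1,suppress=True)
BC=np.array([.4789,-.0706]);BA=-1.728;ex=np.array([np.cos(BA),np.sin(BA)]);ey=np.array([-ex[1],ex[0]])
def tobay(p): d=np.asarray(p)[...,:2]-BC;return np.stack([d@ex,d@ey,],-1)*1000
if __name__=="__main__":
  s=read_state();R=s['tcp_rot'];p=s['position']
  print("t",s['time_s'],"tcp bay mm",tobay(p),"z",p[2]*1000,"F",s['force'])
  for nm,v in dict(tipLfront=(35,8,-9.5),tipRfront=(-35,8,-9.5),tipLback=(35,8,9.5),tipRback=(-35,8,9.5),bodyL=(95,-62,-37.5),bodyR=(-95,-62,-37.5),cam=(0,-180,76)).items():
    q=p+R@(np.array(v)/1000);print(nm,tobay(q),q[2]*1000)
E
python3 fr.py
```

```text
[0.4986 0.2035 0.3366] 10.85 [ 26.0225  23.0618  79.4235 -27.12    87.9519  36.1108] [ 0.1041 -0.4689 -0.36  ]
[[ 0.9899  0.0584  0.1292]
 [-0.0858 -0.4784  0.8739]
 [ 0.1129 -0.8762 -0.4686]] tip tilt in world deg (x,y): 3.3473342836135274 -27.412398277084108 down in tool x,z: -6.465993366334882 26.848373431071227 x-angle -4.953413677096351
t 10.85 tcp bay mm [-273.8  -23.4] z 336.5923948535725 F [ 0.1 -0.5 -0.4]
tipLfront [-264.2   12.4] 337.9844622139304
tipRfront [-259.2  -57. ] 330.08476105810445
tipLback [-280.9   12.2] 329.0812044255643
tipRback [-276.   -57.1] 321.1815032697384
bodyL [-276.1   62.9] 419.2085810358787
bodyR [-262.7 -125.5] 397.7665350414942
cam [-424.3  -48. ] 458.6911362142161
```

Request:
apply_moves(
  steps=[
    {"x": 1, "y": -4, "z": -30, "spin": -0.02},
    {"x": 1, "y": -4, "z": -30, "spin": -0.02},
    {"x": 1, "y": -4, "z": -30, "spin": -0.02},
    {"x": 1, "y": -4, "z": -30, "spin": -0.01},
    {"x": 1, "y": -4, "z": -30, "spin": 0},
    {"x": 1, "y": -4, "z": -25, "spin": 0},
    {"x": 1, "y": -4, "z": -25, "spin": 0},
    {"x": 1, "y": -4, "z": -20, "spin": 0},
    {"x": 1, "y": -4, "z": -20, "spin": 0},
  ],
)

```text
time_s: 11.75
position: [0.5136, 0.1863, 0.1025]
tcp_rot: [[0.978, 0.067, 0.198], [-0.146, -0.46, 0.876], [0.15, -0.885, -0.44]]
force: [-0.3, -0.8, -0.2]
opening: 0.455
```

```bash
python3 fr.py;python3 st.py
```

```text
t 11.75 tcp bay mm [-259.2   -6. ] z 102.51195639822538 F [-0.3 -0.8 -0.2]
tipLfront [-247.4   29.2] 104.86521599724783
tipRfront [-246.8  -40. ] 94.36001878154187
tipLback [-264.4   30.3] 96.50012593893256
tipRback [-263.8  -38.9] 85.9949287232266
bodyL [-253.9   77.2] 188.1636572245336
bodyR [-252.3 -110.7] 159.64955049618888
cam [-407.2  -26.4] 228.3939870196982
[0.5136 0.1863 0.1025] 11.75 [ 23.4823  38.6655  92.9249 -31.1388  60.2343  52.5724] [-0.3412 -0.8212 -0.166 ]
[[ 0.9778  0.0671  0.1985]
 [-0.1462 -0.4603  0.8757]
 [ 0.1501 -0.8852 -0.4403]] tip tilt in world deg (x,y): 3.8425868735372877 -26.372263353644865 down in tool x,z: -8.598620905893359 25.225492399384684 x-angle -8.501234322354378
```

Request:
apply_moves(
  steps=[
    {"x": -1, "y": -4, "z": -10, "spin": 0},
    {"x": -1, "y": -4, "z": -10, "spin": 0},
    {"x": -1, "y": -4, "z": -10, "spin": 0},
    {"x": -1, "y": -4, "z": -10, "spin": 0},
    {"x": -1, "y": -4, "z": -10, "spin": 0},
    {"x": -1, "y": -4, "z": -10, "spin": 0},
    {"x": 0, "y": -4, "z": -10, "spin": 0},
    {"x": 0, "y": 0, "z": 0, "spin": 0},
  ],
)

```text
time_s: 12.55
position: [0.5091, 0.1609, 0.0316]
tcp_rot: [[0.977, 0.078, 0.2], [-0.143, -0.456, 0.878], [0.159, -0.887, -0.434]]
force: [-0.3, 0.2, -0.3]
opening: 0.459
```

```bash
python3 fr.py
python3 - <<'E'
from h import *
s=read_state()
for n in["side","wrist"]:
  im=imaging.capture(n)[:,:,::-1]
  if n=="side": im=cv2.resize(im[130:290,230:390],None,fx=3.7,fy=3.7,interpolation=cv2.INTER_CUBIC)
  cv2.imwrite(f"pics/d_{n}.png",im)
E
```

```text
t 12.55 tcp bay mm [-233.4   -6.4] z 31.58137041430915 F [-0.3  0.2 -0.3]
tipLfront [-221.8   28.7] 34.18902810227655
tipRfront [-221.   -40.4] 23.03262247804836
tipLback [-238.9   29.9] 25.94291198233875
tipRback [-238.1  -39.2] 14.78650635811056
bodyL [-227.9   75.9] 117.97286047960243
bodyR [-225.8 -111.6] 87.69118807098306
cam [-380.6  -28.6] 158.2029775771587
```

View pics/d_side.png

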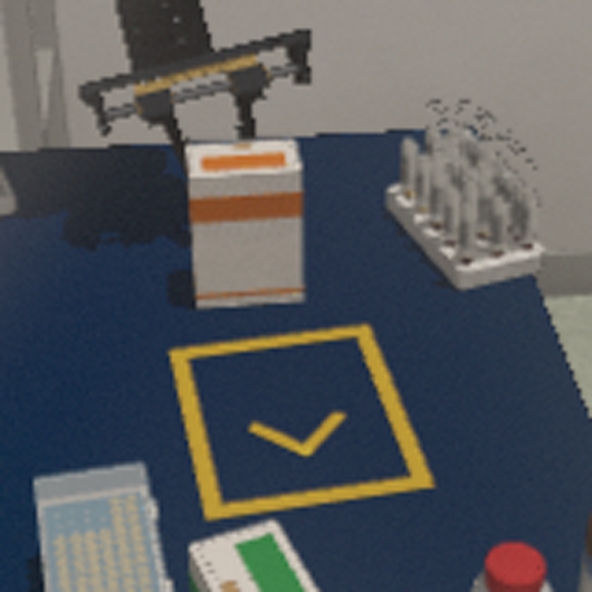

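View pics/d_wrist.png

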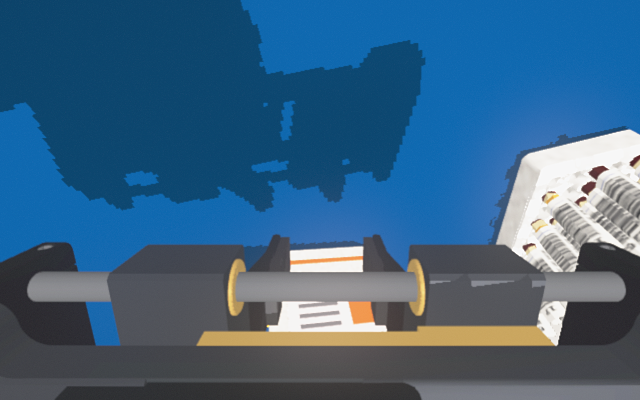

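Request:
apply_moves(
  steps=[
    {"x": -1, "y": -5, "z": -4, "spin": 0},
    {"x": -1, "y": -5, "z": -4, "spin": 0},
    {"x": -1, "y": -5, "z": -4, "spin": 0},
    {"x": -1, "y": -5, "z": -2, "spin": 0},
    {"x": -1, "y": -5, "z": 0, "spin": 0},
    {"x": -1, "y": -5, "z": 0, "spin": 0},
  ],
)

```text
time_s: 13.25
position: [0.5049, 0.1302, 0.0186]
tcp_rot: [[0.976, 0.083, 0.201], [-0.142, -0.454, 0.88], [0.164, -0.887, -0.431]]
force: [-0.2, 0.2, 0.5]
opening: 0.461
```

```bash
python3 fr.py
```

```text
t 13.25 tcp bay mm [-202.4   -5.8] z 18.553546193165786 F [-0.2  0.2  0.5]
tipLfront [-190.8   29.4] 21.30168923318471
tipRfront [-189.9  -39.7] 9.807009165037666
tipLback [-207.9   30.5] 13.106188288187905
tipRback [-207.   -38.5] 1.6115082200408581
bodyL [-196.8   76.1] 105.33014282107337
bodyR [-194.4 -111.3] 74.1302969218171
cam [-349.2  -28.8] 145.45286041062107
```

Request:
apply_moves(
  steps=[
    {"x": -1, "y": -5, "z": 2, "spin": 0},
    {"x": -1, "y": -5, "z": 1, "spin": 0},
    {"x": -1, "y": -5, "z": 0, "spin": 0},
    {"x": -1, "y": -5, "z": 0, "spin": 0},
    {"x": -1, "y": -5, "z": 0, "spin": 0},
    {"x": -1, "y": -5, "z": 0, "spin": 0},
  ],
)

```text
time_s: 13.85
position: [0.4991, 0.098, 0.0224]
tcp_rot: [[0.976, 0.085, 0.202], [-0.142, -0.453, 0.88], [0.166, -0.888, -0.43]]
force: [0.2, 0.1, -0.9]
opening: 0.458
```

```bash
cat > see.py <<'E'
import sys
from fr import *
tag=sys.argv[1]
s=read_state();P=s['position']
for n in["side","top"]:
  im=imaging.capture(n)[:,:,::-1]
  if n=="side": im=cv2.resize(im[130:290,230:390],None,fx=3.7,fy=3.7,interpolation=cv2.INTER_CUBIC)
  else: im=cv2.resize(im[130:270,230:400],None,fx=4,fy=4,interpolation=cv2.INTER_CUBIC)
  cv2.imwrite(f"pics/{tag}_{n}.png",im)
C={}
for n in ["side"]:
  q=spotter.cut_out("orange_carton",n);C[n]=(cam(n),q[0]['mask']);print(n,q[0]['score'],q[0]['rect'])
def f(v): return sum(np.abs(render(c,box(*v))-m).sum() for c,m in C.values())
x0=[float(a) for a in sys.argv[2:5]] if len(sys.argv)>4 else [.498,.0915,-1.8]
r=minimize(f,x0,method='Nelder-Mead',options=dict(initial_simplex=np.array([x0]+[np.array(x0)+d for d in np.diag([.01,.01,.1])]),xatol=1e-5,fatol=1e-3,maxiter=400))
print(r.x,r.fun);x,y,a=r.x;print("carton bay",tobay([x,y]),"yaw",a-BA,"base corners",tobay(rect(x,y,a,.05,.084)).round(1).tolist())
E
python3 fr.py;python3 see.py e .497 .065 -1.77
```

```text
t 13.85 tcp bay mm [-169.7   -6.4] z 22.418711776293613 F [ 0.2  0.1 -0.9]
tipLfront [-158.1   28.7] 25.215885948832625
tipRfront [-157.2  -40.3] 13.582109335613511
tipLback [-175.2   29.9] 17.053720472095716
tipRback [-174.3  -39.1] 5.419943858876602
bodyL [-163.9   75.3] 109.34812149506043
bodyR [-161.6 -112. ] 77.77072783060856
cam [-316.2  -29.7] 149.53797949922352
side 0.89 [281.9, 173.2, 34.5, 44.1]
[ 0.5  0.1 -1.8] 47.211764705882345
carton bay [-144.4   -4.9] yaw -0.025673791938078505 base corners [[-118.3, 36.4], [-120.5, -47.6], [-170.4, -46.3], [-168.3, 37.7]]
```

View pics/e_side.png

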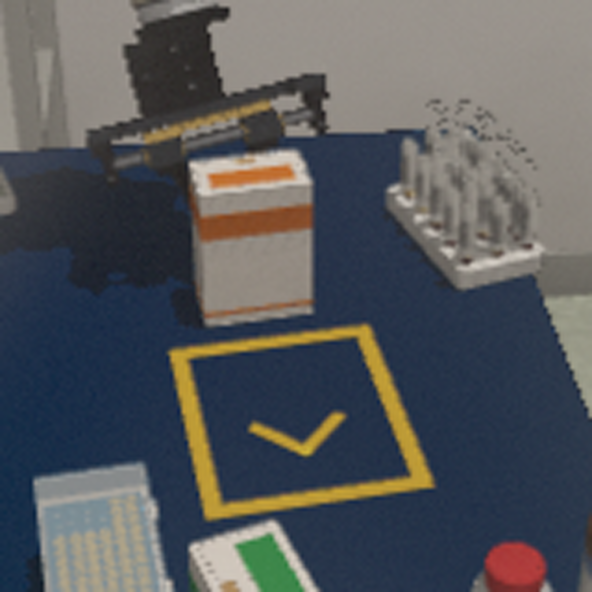

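View pics/e_top.png

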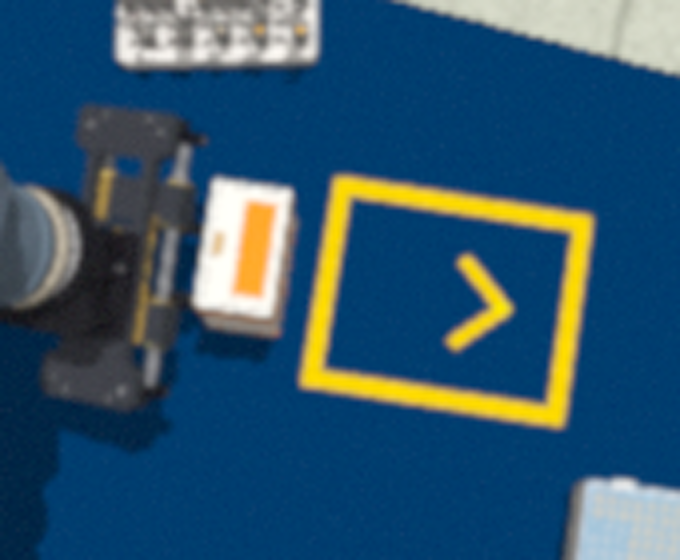

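The carton slid about 20 mm, still upright and nearly square, with its front edge at about -118 mm. Another 48 mm or so to go.

Request:
apply_moves(
  steps=[
    {"x": -1, "y": -5, "z": 0, "spin": 0},
    {"x": -1, "y": -5, "z": 0, "spin": 0},
    {"x": -1, "y": -5, "z": 0, "spin": 0},
    {"x": -1, "y": -5, "z": 0, "spin": 0},
    {"x": -1, "y": -5, "z": 0, "spin": 0},
    {"x": -1, "y": -5, "z": 0, "spin": 0},
    {"x": -1, "y": -5, "z": 0, "spin": 0},
  ],
)

```text
time_s: 14.7
position: [0.492, 0.061, 0.0223]
tcp_rot: [[0.976, 0.086, 0.201], [-0.142, -0.452, 0.881], [0.167, -0.888, -0.429]]
force: [0.1, 0.8, 0.5]
opening: 0.459
```

```bash
python3 fr.py;python3 see.py f .492 .035 -1.75
```

```text
t 14.7 tcp bay mm [-132.    -7.7] z 22.311865179916616 F [0.1 0.8 0.5]
tipLfront [-120.5   27.5] 25.121157022455925
tipRfront [-119.6  -41.5] 13.452046200126565
tipLback [-137.6   28.7] 16.967954218257674
tipRback [-136.7  -40.4] 5.298843395928316
bodyL [-126.3   74.1] 109.27981674462914
bodyR [-123.9 -113.3] 77.60651594116374
cam [-278.5  -31.1] 149.49101580442482
side 0.96 [283.4, 175.9, 36.0, 48.5]
[ 0.5  0.  -1.7] 55.949019607843134
carton bay [-105.6   -7. ] yaw -0.013056780884096453 base corners [[-80.0, 34.7], [-81.1, -49.3], [-131.1, -48.7], [-130.0, 35.3]]
```

View pics/f_side.png

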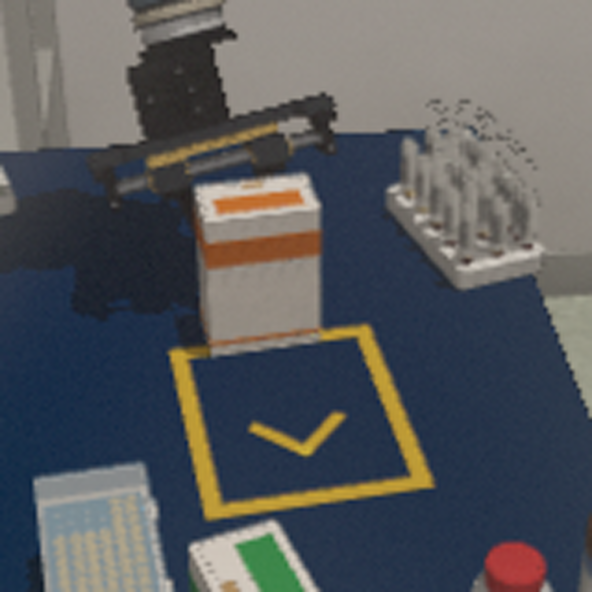

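View pics/f_top.png

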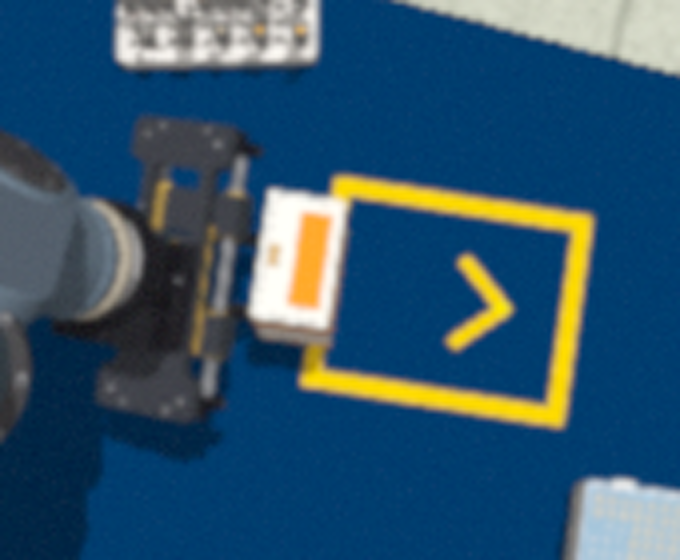

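Request:
apply_moves(
  steps=[
    {"x": -1, "y": -5, "z": 0, "spin": 0},
    {"x": -1, "y": -5, "z": 0, "spin": 0},
    {"x": 0, "y": -3, "z": 0, "spin": 0},
    {"x": 0, "y": 0, "z": 0, "spin": 0},
  ],
)

```text
time_s: 15.25
position: [0.4899, 0.0473, 0.0223]
tcp_rot: [[0.976, 0.086, 0.201], [-0.142, -0.452, 0.881], [0.167, -0.888, -0.429]]
force: [0.5, 0.5, 0.6]
opening: 0.459
```

```bash
python3 fr.py;python3 see.py g .49 .015 -1.75
```

```text
t 15.25 tcp bay mm [-118.2   -7.5] z 22.28936751641805 F [0.5 0.5 0.6]
tipLfront [-106.6   27.6] 25.099926564284917
tipRfront [-105.7  -41.4] 13.424995586615658
tipLback [-123.7   28.8] 16.949236657571358
tipRback [-122.8  -40.2] 5.2743056799021
bodyL [-112.5   74.2] 109.26325298018972
bodyR [-110.  -113.2] 77.57415461223032
cam [-264.6  -31. ] 149.48726426186602
side 0.66 [280.8, 181.7, 37.6, 46.5]
[ 0.5  0.  -1.7] 49.98039215686275
carton bay [-90.9  -6.2] yaw 0.03824632050914056 base corners [[-67.5, 36.7], [-64.3, -47.2], [-114.3, -49.1], [-117.5, 34.8]]
```

View pics/g_side.png

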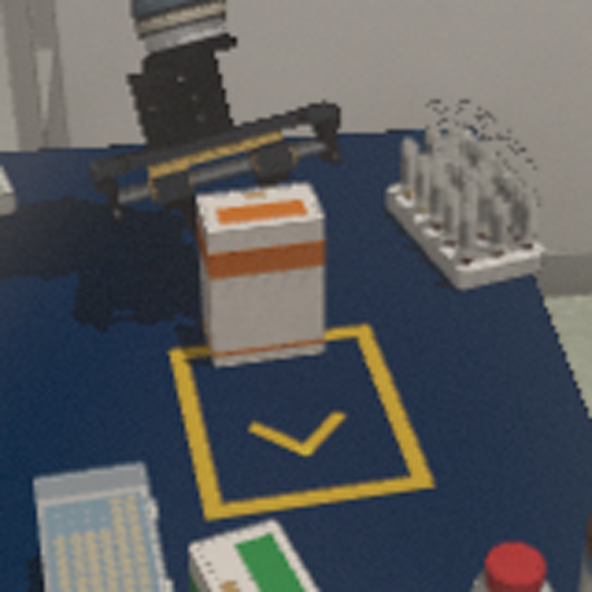

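Request:
apply_moves(
  steps=[
    {"x": 2, "y": 10, "z": 0, "spin": 0},
    {"x": 3, "y": 15, "z": 0, "spin": 0},
    {"x": 3, "y": 15, "z": 5, "spin": 0},
    {"x": 0, "y": 0, "z": 15, "spin": 0},
    {"x": 0, "y": 0, "z": 15, "spin": 0},
    {"x": 0, "y": 0, "z": 15, "spin": 0},
    {"x": 0, "y": 0, "z": 15, "spin": 0},
    {"x": 0, "y": 0, "z": 13, "spin": 0},
    {"x": 0, "y": 0, "z": 0, "spin": 0},
  ],
)

```text
time_s: 16.3
position: [0.5001, 0.0995, 0.103]
tcp_rot: [[0.977, 0.091, 0.195], [-0.135, -0.448, 0.884], [0.168, -0.89, -0.425]]
force: [0.9, -1.1, -0.2]
opening: 0.466
```

```bash
python3 fr.py;python3 see.py i .49 .015 -1.75
```

```text
t 16.3 tcp bay mm [-171.3   -5.7] z 103.04292151810552 F [ 0.9 -1.1 -0.2]
tipLfront [-160.    29.6] 105.83058374157109
tipRfront [-158.6  -39.4] 94.09915079546022
tipLback [-177.2   30.6] 97.7544496962693
tipRback [-175.8  -38.4] 86.02301675015845
bodyL [-165.8   76. ] 190.05383005214225
bodyR [-162.1 -111.3] 158.21136919841274
cam [-317.   -30.3] 230.85111396231528Traceback (most recent call last):
  File "see.py", line 12, in <module>
    q=spotter.cut_out("orange_carton",n);C[n]=(cam(n),q[0]['mask']);print(n,q[0]['score'],q[0]['rect'])
                                                      ~^^^
IndexError: list index out of range
```

View pics/i_side.png

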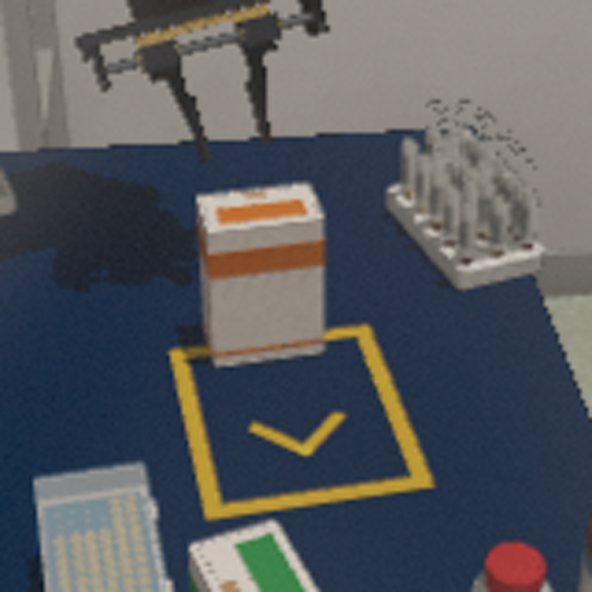

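View pics/i_top.png

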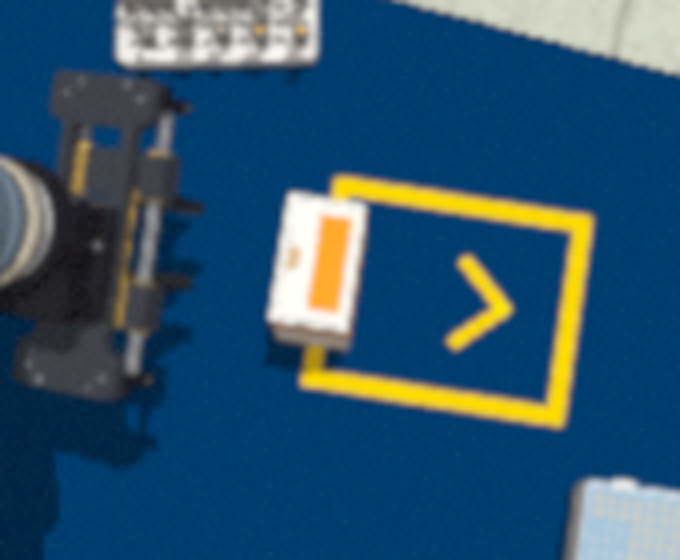

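Request:
apply_moves(
  steps=[
    {"x": -2, "y": -10, "z": 0, "spin": 0},
    {"x": -2, "y": -10, "z": 0, "spin": 0},
    {"x": -1, "y": -10, "z": 0, "spin": 0},
    {"x": -1, "y": -6, "z": 0, "spin": 0},
    {"x": -1, "y": -6, "z": 0, "spin": 0},
    {"x": -1, "y": -6, "z": 0, "spin": 0},
    {"x": -1, "y": -6, "z": 0, "spin": 0},
    {"x": -1, "y": -6, "z": 0, "spin": 0},
    {"x": -1, "y": -6, "z": 0, "spin": 0},
  ],
)

```text
time_s: 17.35
position: [0.4848, 0.0257, 0.0987]
tcp_rot: [[0.978, 0.081, 0.193], [-0.137, -0.45, 0.883], [0.159, -0.889, -0.429]]
force: [-0.6, -0.6, 0.4]
opening: 0.462
```

```bash
python3 fr.py;python3 - <<'E'
from h import *
im=imaging.capture("side")[:,:,::-1]
cv2.imwrite("pics/j_side.png",cv2.resize(im[130:290,230:390],None,fx=3.7,fy=3.7,interpolation=cv2.INTER_CUBIC))
E
```

```text
t 17.35 tcp bay mm [-96.   -9.2] z 98.66531176586635 F [-0.6 -0.6  0.4]
tipLfront [-84.6  26. ] 101.17128968890837
tipRfront [-83.4 -43.1] 90.0734925503109
tipLback [-101.8   27. ] 93.02620327027107
tipRback [-100.5  -42.1] 81.9284061316736
bodyL [-90.6  73.3] 184.94728122108023
bodyR [ -87.3 -114.3] 154.8246889877442
cam [-242.3  -32.3] 226.18290284176277
```

View pics/j_side.png

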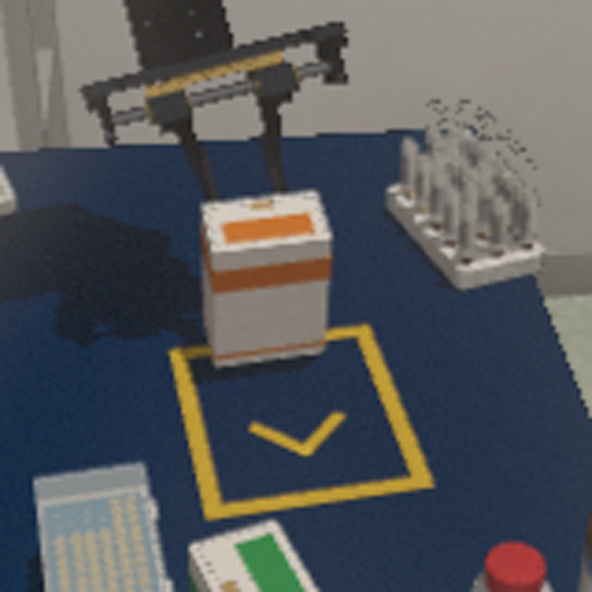

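It is leaning and the foot isn't slipping. Continuing the push.

Request:
apply_moves(
  steps=[
    {"x": -1, "y": -6, "z": 1, "spin": 0},
    {"x": -1, "y": -6, "z": 1, "spin": 0},
    {"x": -1, "y": -6, "z": 1, "spin": 0},
    {"x": -1, "y": -6, "z": 1, "spin": 0},
    {"x": 0, "y": 0, "z": 0, "spin": 0},
  ],
)

```text
time_s: 17.9
position: [0.4799, -0.0014, 0.1032]
tcp_rot: [[0.978, 0.08, 0.194], [-0.138, -0.451, 0.882], [0.158, -0.889, -0.43]]
force: [0.7, 0.1, 0.3]
opening: 0.46
```

```bash
python3 fr.py;python3 - <<'E'
from h import *
im=imaging.capture("side")[:,:,::-1]
cv2.imwrite("pics/k_side.png",cv2.resize(im[130:290,230:390],None,fx=3.7,fy=3.7,interpolation=cv2.INTER_CUBIC))
E
```

```text
t 17.9 tcp bay mm [-68.6  -9.8] z 103.18264272926507 F [0.7 0.1 0.3]
tipLfront [-57.1  25.4] 105.67446875154378
tipRfront [-55.9 -43.7] 94.62979847250774
tipLback [-74.3  26.4] 97.51019708758797
tipRback [-73.1 -42.7] 86.46552680855191
bodyL [-63.2  72.7] 189.40853053798722
bodyR [ -60.  -114.9] 159.4301397806037
cam [-214.9  -32.7] 230.56006743082918
```

View pics/k_side.png

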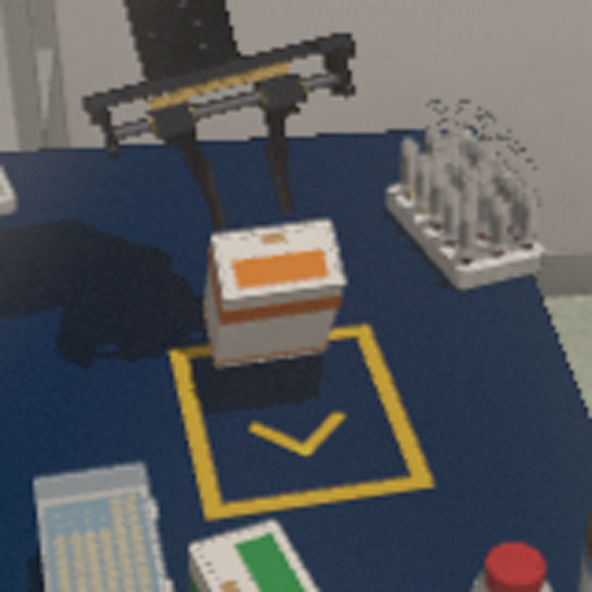

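Request:
apply_moves(
  steps=[
    {"x": -1, "y": -5, "z": 0, "spin": 0},
    {"x": -1, "y": -5, "z": 0, "spin": 0},
    {"x": -1, "y": -5, "z": 0, "spin": 0},
    {"x": 0, "y": 0, "z": 0, "spin": 0},
    {"x": 0, "y": 0, "z": 0, "spin": 0},
  ],
)

```text
time_s: 18.45
position: [0.4769, -0.0172, 0.1031]
tcp_rot: [[0.978, 0.081, 0.193], [-0.137, -0.45, 0.882], [0.158, -0.889, -0.429]]
force: [0.4, 0.1, -0.4]
opening: 0.461
```

```bash
python3 fr.py;python3 - <<'E'
from h import *
im=imaging.capture("side")[:,:,::-1]
cv2.imwrite("pics/l_side.png",cv2.resize(im[130:290,230:390],None,fx=3.7,fy=3.7,interpolation=cv2.INTER_CUBIC))
E
```

```text
t 18.45 tcp bay mm [-52.5 -10.3] z 103.06566074941142 F [ 0.4  0.1 -0.4]
tipLfront [-41.1  24.9] 105.56324302187568
tipRfront [-39.8 -44.2] 94.49755239168252
tipLback [-58.2  25.9] 97.4063365829425
tipRback [-57.  -43.2] 86.34064595274933
bodyL [-47.1  72.2] 189.31384222406024
bodyR [ -43.8 -115.4] 159.27839622782164
cam [-198.8  -33.3] 230.4966508909044
```

View pics/l_side.png

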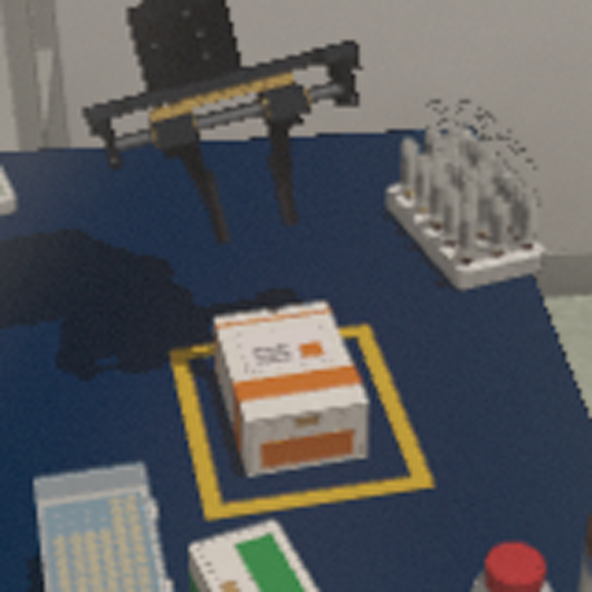

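It fell flat with the label up, top end towards the far line. I'll retreat and verify.

Request:
apply_moves(
  steps=[
    {"x": 3, "y": 15, "z": 5, "spin": 0},
    {"x": 3, "y": 20, "z": 15, "spin": 0},
    {"x": 3, "y": 20, "z": 20, "spin": 0},
    {"x": 3, "y": 20, "z": 20, "spin": 0},
    {"x": 3, "y": 20, "z": 20, "spin": 0},
    {"x": 3, "y": 20, "z": 20, "spin": 0},
    {"x": 0, "y": 0, "z": 0, "spin": 0},
  ],
)

```text
time_s: 19.2
position: [0.4938, 0.1028, 0.2057]
tcp_rot: [[0.978, 0.077, 0.192], [-0.138, -0.449, 0.883], [0.154, -0.89, -0.428]]
force: [-0.4, -0.4, 0.3]
opening: 0.459
```

Run:
```python
from fr import *
C={}
for n in ["side","top"]:
  im=imaging.capture(n);cv2.imwrite(f"pics/m_{n}.png",im[:,:,::-1])
  q=spotter.cut_out("orange_carton",n);print(n,[(round(k['score'],2),k['rect']) for k in q][:2])
  if q: C[n]=(cam(n),q[0]['mask'])
  b=np.r_[im[:,:,::-1]];z=cv2.resize(b[130:270,230:400],None,fx=4,fy=4,interpolation=cv2.INTER_CUBIC);cv2.imwrite(f"pics/mz_{n}.png",z)
def bx(x,y,a): return np.r_[rect(x,y,a,.12,.084),rect(x,y,a,.12,.084,.05)]
c0=BC-.01*ex
for ns in (["side"],["top"],["side","top"]):
  if not all(n in C for n in ns): continue
  f=lambda v:sum(np.abs(render(C[n][0],bx(*v))-C[n][1]).sum() for n in ns)
  x0=[*c0,BA];r=minimize(f,x0,method='Nelder-Mead',options=dict(initial_simplex=np.array([x0]+[np.array(x0)+d for d in np.diag([.01,.01,.1])]),xatol=1e-5,fatol=1e-3,maxiter=400))
  x,y,a=r.x;print(ns,r.fun,"yaw",a-BA,tobay(rect(x,y,a,.12,.084)).round(1).tolist())
s=read_state();print(s['time_s'],s['force'])
for nm in ["green_carton","tube_tray","timer","small_bottle","tip_box"]:
    q=spotter.cut_out(nm,"top");print(nm,q[0]['rect'] if q else None)
```

```text
side [(0.78, [286.8, 212.7, 40.9, 45.7]), (0.38, [274.4, 219.6, 74.8, 50.4])]
top [(0.7, [316.6, 185.5, 49.7, 37.6])]
['side'] 71.98823529411766 yaw 0.015351760766897593 [[55.3, 38.8], [56.6, -45.2], [-63.3, -47.0], [-64.6, 37.0]]
['top'] 99.57254901960785 yaw 0.018321374042376215 [[56.7, 38.8], [58.2, -45.2], [-61.8, -47.4], [-63.3, 36.6]]
['side', 'top'] 176.04705882352943 yaw 0.013607269807643929 [[56.1, 38.6], [57.3, -45.4], [-62.7, -47.1], [-63.8, 36.9]]
19.4 [ 0.6 -0.2 -0.1]
green_carton [420.5, 233.0, 41.8, 23.0]
tube_tray [258.4, 116.8, 49.2, 32.8]
timer [197.8, 249.2, 23.0, 21.0]
small_bottle [427.7, 183.9, 22.7, 19.0]
tip_box [371.7, 250.0, 48.0, 32.6]
```

View pics/mz_top.png

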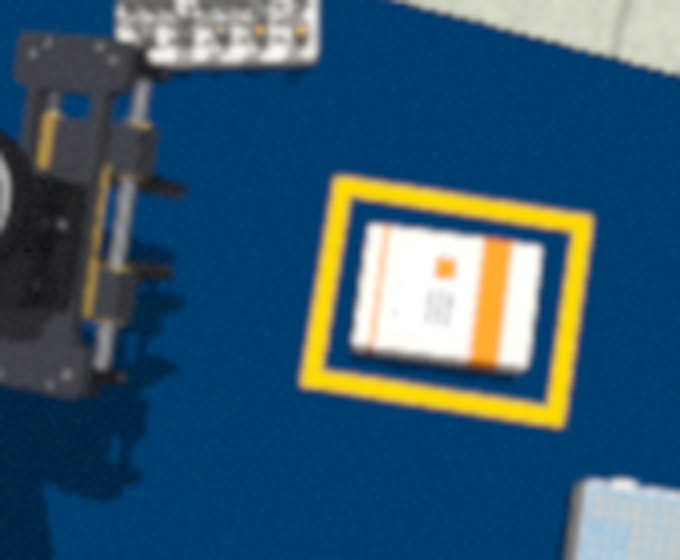

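View pics/m_side.png

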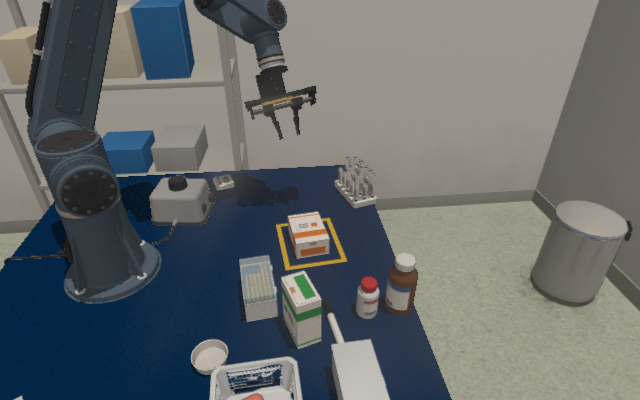

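The carton lies inside the tape (x -64 to 57 mm, y -47 to 39 mm), the fingers are clear, and the bystanders haven't moved.

```bash
python3 -c "
from rig import job;print(job.hand_in())"
```

```text
the job is handed in; nothing more can be done
None
```

The job is done and handed in at about 19.5 s of the 45 s allowed. The carton lies flat in the bay, label up, with its top end towards the far line.

- **Tilting the tool:** With the tool straight down, the gripper body would have hit the 120 mm carton before the fingertips could push it low down. The moves only allow spin, so I ran joint 5 against its limit high above the bench to tilt the tool about 26°, fingertips leading.
- **Slide:** I pushed at about 13–25 mm height. The carton stayed upright and its leading foot edge ended at about x = -66 mm in the bay frame, past the tape's middle at -88.5 mm.
- **Tip:** I backed off and pushed at about 95–105 mm height. The foot stayed put and the carton fell into the bay.

**Last checks:**
- **Carton position:** Both cameras agree within about 2 mm: x from -64 to 57 mm and y from -47 to 39 mm, inside the outline's ±94.5 × ±77 mm.
- **Fingers:** They are well clear, and the wrist force was near zero at every reading.
- **Other things on the bench:** The five bystanders I re-measured show no movement beyond detection noise. I checked the brown bottle by eye only, in the last side picture. The marker is mostly hidden there, so I did not check it separately, but the arm never went near it.

**Failed or disagreed:**
- **Missed detection:** The network missed the carton once, just before the tip, so I judged it from the pictures.
- **Side camera offset:** The two cameras disagreed by about 4 mm on where the standing carton was, well inside the margins.
- **Tool roll:** Tilting also left the tool rolled about 9°, so one fingertip sat about 11 mm higher than the other. This did no harm.

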